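# Level a rocking spool turntable

## Task

The filament-spool turntable leans to one side and rocks. Turn the black wheel nuts of its two levelling feet until it stands level and no longer rocks, with all four feet bearing firmly on their pucks; do not force any foot down hard or disturb the things around it, and let go at the end.

Things in the scene. Friction and masses are not known exactly. Their poses are not given: they have to be found in the camera images.
- turntable: Loose spool turntable, 2.0 to 2.8 kg: cross of flat aluminium arms 40 mm wide, their tops 38 mm above the origin. Origin: centre, level with the undersides of the fixed feet. z up (upright = level), x along the arms with plain fixed feet, 130 mm out at -x and +x; screw feet 150 mm out at +y (left) and -y (right), 3 to 8.5 mm too short at first, each by its own unseen amount.
- spool_top (a point): Centre of the top of the clamped cardboard spool: 170 mm across, 58 mm tall, 104 mm above the turntable's origin. The turntable rocks about its front and rear feet and leans on the screw foot of its heavier side; the other hangs clear, and 2 to 4 N down on that side tips it over. The hanging foot, wound 1 mm past first touch, takes 4 N and takes 4 N off front and rear each (they bear 9 to 13 N).
- knob_left_grip (a point): On the axis of the left (+y) wheel nut, at mid height. Round black knurled wheel, 38 mm across, 26 mm tall; flat arm 29 mm below this point, spool edge 65 mm to the side, a 10 mm stem stands up to 40 mm above the point. Clockwise from above drives its foot down 14 mm per turn (2.2 mm per rad), to at least 7 mm past level; stiff (0.07 N m), stays where left.
- knob_right_grip (a point): The same on the right (-y) arm: same wheel, sizes and thread. The wheels keep their height on the base, so a held wheel is pushed up as soon as its foot bears and is wound further (2.2 mm per rad if the base is free to rise); while the foot hangs clear the wheel feels no upward push.
- puck_front: Fixed grey disc with a springy rubber top (58 mm across, 15 N per mm), 68 mm across and 8 mm thick in all, under the turntable's front foot; origin: centre of its underside, on the work surface. It does not move.
- puck_rear: Fixed grey disc with a springy rubber top (58 mm across, 15 N per mm), 68 mm across and 8 mm thick in all, under the turntable's rear foot; origin: centre of its underside, on the work surface. It does not move.
- puck_left: Fixed grey disc with a springy rubber top (58 mm across, 15 N per mm), 68 mm across and 8 mm thick in all, under the turntable's left foot; origin: centre of its underside, on the work surface. It does not move.
- puck_right: Fixed grey disc with a springy rubber top (58 mm across, 15 N per mm), 68 mm across and 8 mm thick in all, under the turntable's right foot; origin: centre of its underside, on the work surface. It does not move.
- jar: Bystander: amber jar with white lid, 52 mm across, 70 mm tall; origin under its centre.
- scraper: Bystander: flat scraper 200 mm long, lying along its x axis; origin under its middle.
- bracket: Bystander: white printed angle bracket, 60 x 40 x 50 mm; origin under its centre.
There are look-alikes about, which are no part of the job. What is shaped like the puck_rear but blue or purple is not meant.

How it is judged:
By the outcome, as a careful person would: the job done as asked, in the order asked, and still so for the second after the job is handed in, with the robot touching nothing.
It also fails if it takes over 72 s, if anything falls off the work surface, if the arm or the gripper's body presses on something with over 40 N, if the wrist force passes 120 N, or if a joint passes its speed limit or range.

## Robot

A 6-joint arm with a two-finger parallel gripper is mounted at the origin on the work surface. World frame = base frame: x ahead of the robot, y to its left, z up, the work surface at z = 0. Lengths are in mm, angles in rad, forces in N, time in s.
With the tool pointing down it reaches from about 300 to 750 mm from the base axis. Payload 8.5 kg.
Tool frame: the origin (TCP) lies on the centre line of the jaws, within the pads' length; the fingertips stand 17 mm ahead of it and the grasp point (between the pads) lies 2 mm behind it; x points along the fingers, y is the direction in which the jaws open and shut, and the axes are right-handed (so a half turn about x gives the same grasp; the last joint's range is limited). The gripper opens to 88 mm and grips with 3 to 60 N. Pads are 18 mm wide; open, the fingers measure 123 mm over their backs; the gripper's body (75 mm by 187 mm) begins 45 mm behind the grasp point.
Start: joints at [1.05, 0.381, 1.297, -0, 1.464, -0.215], TCP at [165.572, 524.468, 255.748] pointing down, gripper open.
Joint ranges: [-3.11, 3.11], [-0.89, 2.33], [0.22, 2.48], [-1.42, 4.56], [0.17, 2.85], [-2.88, 2.88]. Speed limits (rad/s): [2.39, 2.39, 3.14, 3.14, 3.14, 3.14].

## Interface

Orientations are given as a rotation vector (axis times angle).
In Python, from bench import telemetry, vision, ctrl gives the robot as it stands.
- The arm moves only by the tool carry_out, never from a script. Its argument "increments" is a list of rows, each a list of 2 entries, a list of its own where there are three numbers: the shift along the tool's x, y, z in m, then the turn about the tool's x in degrees. A call has 1 to 12 rows; each row shifts and turns the commanded pose from where the row before left it, along the tool's axes as they then stand; what a row does not reach is not made up. A row lasts 1/10 s, in which the tool goes at most 50 mm and 8.59 degrees, less where a joint would pass 70% of its speed; a pose out of reach is approached as far as the arm can. A call with a gripper value outside its range is refused whole. "grip" is the finger opening in m, from 0 to 0.0881, set as the call begins (left out, the last holds). The fingers move at their own pace and stop on an object; "force" is the grip in N (left out, the last holds). Time passes only in rows, so rows that do not move let the fingers close. It gives the time, the measured TCP pose, the force and the opening at its end, in the units of the state.
- telemetry.sense(): the state, without advancing time (a new reading comes with each control period).
- vision.camera(name): name is "side" or "top"; returns (picture, depth): 384x512x3 uint8, blue, green, red; 384x512 float32, mm along the optical axis (not along the pixel's ray), 0 where there is no reading.
- vision.camera_info(name): a dict with "intrinsics" (3x3 intrinsics, pixels), "dist_coeffs" ([k1, k2, p1, p2, k3] as OpenCV has them; the pictures are not rectified), "R" (3x3) and "t" (3): a world point X has camera coordinates R X + t. Camera axes: x right, y down, z forward; pixel columns grow to the right and rows downward; lengths in mm; the calibration is good to about 2 mm. A picture is of the moment at which its call begins. camera_info takes no time and is no camera call.
- ctrl.job_done(): hands the job in, once; it reports no verdict.
The state is a dict: "time_s": time; "joint_pos": joint angles; "joint_vel": joint speeds; "joint_torque": joint torques, N m; "tool_pos": TCP position; "eef_rot": TCP orientation; "wrist_force": force on the tool from outside, world axes, zero at the start; "torque": the same for the moment, N m; "grip_width": finger opening in mm.
Only numpy, scipy, OpenCV 4.12 (cv2) and the standard library are available. Lean on these libraries where they do the work, as an engineer would, in place of code of your own. Each camera call takes 0.05 s, during which the arm holds its last target.

## Working session

There is one attempt and no reset: what is moved stays moved. The work goes in short steps, Python scripts to look and compute and a tool call to move; the robot and the scene stay as the last step left them, time stands still between calls to the robot, and variables do not carry over. Pictures are saved under pics/ and viewed, and the job is handed in when it is done.

Besides the shell and the picture viewer there is one more tool, called after "Request:" as name([rows], argument=value, ...), one row to a line, values as JSON. carry_out: Moves the arm, as the interface text tells. Its arguments: {"type":"object","properties":{"increments":{"type":"array"},"grip":{"type":"number"},"force":{"type":"number"}},"required":["increments"]}

```bash
ls; mkdir -p pics; cat > h.py <<'E'
import numpy as np, cv2
from bench import telemetry, vision, ctrl
def snap(name,fn):
    im,d=vision.camera(name); cv2.imwrite('pics/'+fn+'.png',im); np.save('pics/'+fn+'.npy',d); return im,d
def world(name,d):
    ci=vision.camera_info(name);K=np.array(ci['intrinsics'],float);D=np.array(ci['dist_coeffs'],float);R=np.array(ci['R']);t=np.array(ci['t']).ravel()
    v,u=np.mgrid[0:384,0:512]
    p=cv2.undistortPoints(np.stack([u,v],-1).reshape(-1,1,2).astype(float),K,D).reshape(384,512,2)
    X=np.dstack([p[...,0]*d,p[...,1]*d,d])-t
    W=X@R
    W[d<=0]=np.nan
    return W
E
python3 - <<'E'
from h import *
np.set_printoptions(precision=3,suppress=True)
print(telemetry.sense())
for n in('top','side'):
    snap(n,n+'0'); ci=vision.camera_info(n); print(n,ci['R'],ci['t'],-np.array(ci['R']).T@np.array(ci['t']).ravel())
E
```

```text
pics
{'time_s': 0.0, 'joint_pos': array([ 1.05 ,  0.381,  1.298, -0.   ,  1.464, -0.215]), 'joint_vel': array([ 0.   , -0.   , -0.002, -0.002,  0.001, -0.001]), 'joint_torque': array([ -0.003, -43.792, -22.456,   0.071,   0.035,  -0.   ]), 'tool_pos': array([165.439, 524.265, 255.145]), 'eef_rot': array([ 0.239,  1.558, -0.241]), 'wrist_force': array([-0.016, -0.197,  0.43 ]), 'torque': array([0.048, 0.023, 0.015]), 'grip_width': 87.8480226257819}
top [[-0.017 -1.     0.004]
 [-0.992  0.016 -0.127]
 [ 0.127 -0.006 -0.992]] [ -16.6    650.712 1114.823] [ 504.014  -20.819 1188.305]
side [[ 0.926 -0.377  0.008]
 [-0.274 -0.688 -0.672]
 [ 0.259  0.62  -0.741]] [-596.819  238.579  961.753] [ 368.774 -657.081  877.686]
```

View pics/top0.png

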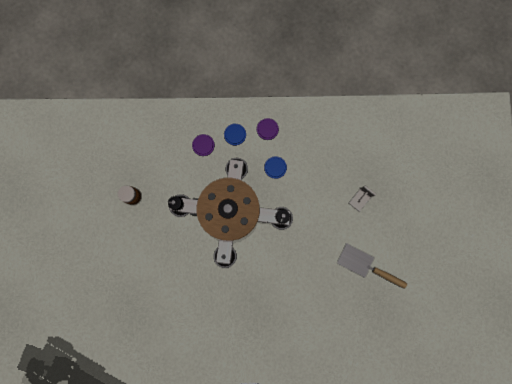

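View pics/side0.png

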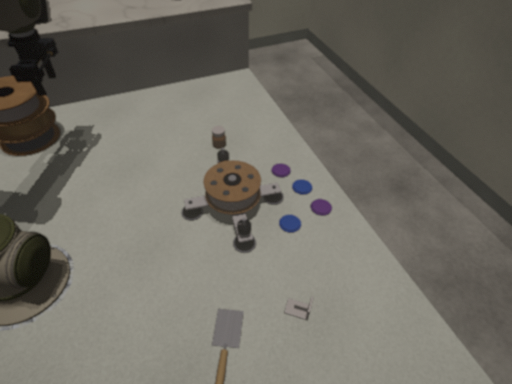

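The top view shows the spool at (228,209), black wheels at (176,203) on the left and (283,217) on the right, and the grey-puck fixed feet at (236,167) and (225,257). The blue and purple discs are decoys. The jar is at (131,195), close to the left wheel.

```bash
cat >> h.py <<'E'
def plane(P):
    P=P[np.isfinite(P).all(1)]
    for _ in range(6):
        A=np.c_[P[:,:2]-P[:,:2].mean(0),np.ones(len(P))]
        c,*_=np.linalg.lstsq(A,P[:,2],rcond=None); r=P[:,2]-A@c; s=max(1.48*np.median(abs(r)),.2); P=P[abs(r)<2.5*s]
    return c,P[:,:2].mean(0),s,len(P)
def tilt(name,fn,c=(None,None)):
    im,d=snap(name,fn); W=world(name,d); return im,W
E
python3 - <<'E'
from h import *
np.set_printoptions(precision=4,suppress=True)
for n in('top','side'):
    im=cv2.imread(f'pics/{n}0.png');d=np.load(f'pics/{n}0.npy');W=world(n,d)
    c0={'top':(228,209),'side':(232,180)}[n]
    z=W[...,2]; 
    m=(z>95)&(z<130); v,u=np.mgrid[0:384,0:512]; m&=np.hypot(u-c0[0],v-c0[1])<40
    hsv=cv2.cvtColor(im,cv2.COLOR_BGR2HSV)
    print(n,'spool',m.sum(),plane(W[m]))
    # brown only
    b=m&(hsv[...,1]>80); print(' brown',plane(W[b]), 'bbox mid',(np.nanpercentile(W[b][:,:2],1,axis=0)+np.nanpercentile(W[b][:,:2],99,axis=0))/2,np.ptp(W[b][:,:2],axis=0))
    t=(abs(z)<12)&(W[...,0]>150)&(W[...,0]<750)&(abs(W[...,1])<300); t&=(hsv[...,1]<60)&(im.max(2)>120)
    print(' table',plane(W[t]))
    for nm,(uu,vv) in {'top':dict(L=(176,203),R=(283,217),F=(225,257),B=(236,167),jar=(131,195)),'side':dict(R=(243,228),L=(223,156),F=(192,206),B=(273,191))}[n].items():
        print(nm); w=W[vv-10:vv+11:2,uu-10:uu+11:2]; print(np.round(w[...,2]).astype(int)); print(np.round(w[5,5]))
    q=cv2.resize(im[130:290,110:310] if n=='top' else im[110:270,150:350],None,fx=4,fy=4,interpolation=cv2.INTER_CUBIC); cv2.imwrite(f'pics/{n}0z.png',q[:600])
E
```

```text
top spool 3093 (array([ -0.0019,  -0.019 , 112.0687]), array([597.8006,  49.3033]), np.float64(2.0712939372363346), 2990)
 brown (array([ -0.0016,  -0.0187, 111.8578]), array([597.1141,  48.7954]), np.float64(1.949370248745719), 2464) bbox mid [597.8845  49.1309] [164.5371 164.2312]
 table (array([0.0009, 0.0005, 0.8455]), array([413.2491,  -3.8434]), np.float64(2.2550889198593946), 37191)
L
[[  0   0  -2  -2   0   2  -1  -1   1   0   2]
 [  0   0   2   1   1   7   7   4  10   4  -3]
 [  3   1   5  82  82  85  84  10   9   9  10]
 [  3   0  90  87  86  83  85  86  43  42  44]
 [  2  88  82 106 105  88  84  84  74  45  42]
 [ -1  88  85 105  98  87  85  85  76  45  45]
 [ -1   1  84  87  83  83  85  86  63  42  45]
 [ -2   1  84  83  87  89  84  80  46  41  42]
 [  1  -1  41  76  81  83  68  43  44  43  43]
 [ -2   0   0   3  12   9  10  43  43  45  42]
 [  4  -1   4   9   7   8  11   7   4   9   5]]
[617. 192.  87.]
R
[[  0   0   5   4   3   4   8   1   3   1   1]
 [ 46  44  10   9  89  90  87   6   3   0   0]
 [ 50  46  92  87  90  95  92  89  50   3  -1]
 [ 49  54  85  94  91  90  
[... 10016 characters left out ...]
         7                    9
                     8                    7                    7
                    11                    7]
 [                  -1                    4                   10
                     4                    7                    8
                    10                   10 -9223372036854775808
                     4                    6]
 [                   3                    3                    5
                     8                   10                    7
                     6                   12                    4
                     5                    1]]
[719.  15.  45.]<stdin>:15: RuntimeWarning: invalid value encountered in cast
```

```bash
cat > loc.py <<'E'
from h import *
np.set_printoptions(precision=2,suppress=True)
from scipy.optimize import minimize
def disc(P,r):
    lo=P.min(0);hi=P.max(0)
    c=(np.percentile(P,2,axis=0)+np.percentile(P,98,axis=0))/2
    f=lambda c: np.sum(np.maximum(np.hypot(*(P-c).T)-r,0)**2)
    return minimize(f,P.mean(0),method='Nelder-Mead').x,(lo+hi)/2,hi-lo
def go(suf='0'):
  for n in('top','side'):
    d=np.load(f'pics/{n}{suf}.npy');W=world(n,d)
    for k,(x,y,zl,zh) in dict(L=(617,193,77,95),R=(576,-105,83,98)).items():
        z=W[...,2];m=(np.hypot(W[...,0]-x,W[...,1]-y)<32)&(z>zl)&(z<zh)
        P=W[m]; print(n,k,m.sum(),disc(P[:,:2],18.5),np.median(P[:,2]))
        m=(np.hypot(W[...,0]-x,W[...,1]-y)<22)&(z>zh+3)&(z<zh+35); P=W[m]
        print('  stem',m.sum(),P.mean(0) if m.sum() else '', P[:,2].max() if m.sum() else '')
  for n in('top',):
    for k,(x,y) in dict(F=(467,60),B=(722,28)).items():
        z=W[...,2];m=(np.hypot(W[...,0]-x,W[...,1]-y)<35)&(z>40)&(z<53);print(k,W[m].mean(0))
if __name__=='__main__': go()
E
python3 loc.py
```

```text
top L 142 (array([619.4 , 196.09]), array([619.05, 196.35]), array([36.52, 36.48])) 84.59667699906848
  stem 10 [619.35 196.95 104.5 ] 107.2459125715387
top R 144 (array([577.32, -99.27]), array([577.53, -99.38]), array([35.97, 35.86])) 90.58946072161396
  stem 11 [576.94 -98.76 110.7 ] 115.99302323721226
side L 86 (array([619.26, 193.69]), array([619.57, 193.79]), array([38.04, 37.39])) 84.82086872978118
  stem 8 [620.61 194.72 102.25] 105.63068486750643
side R 135 (array([ 578.08, -101.79]), array([ 578.42, -101.51]), array([39.5 , 40.49])) 89.71307016229507
  stem 15 [ 578.1  -102.71  108.72] 113.6031949934245
F [476.64  60.15  45.42]
B [716.77  27.23  45.86]
```

View pics/top0z.png

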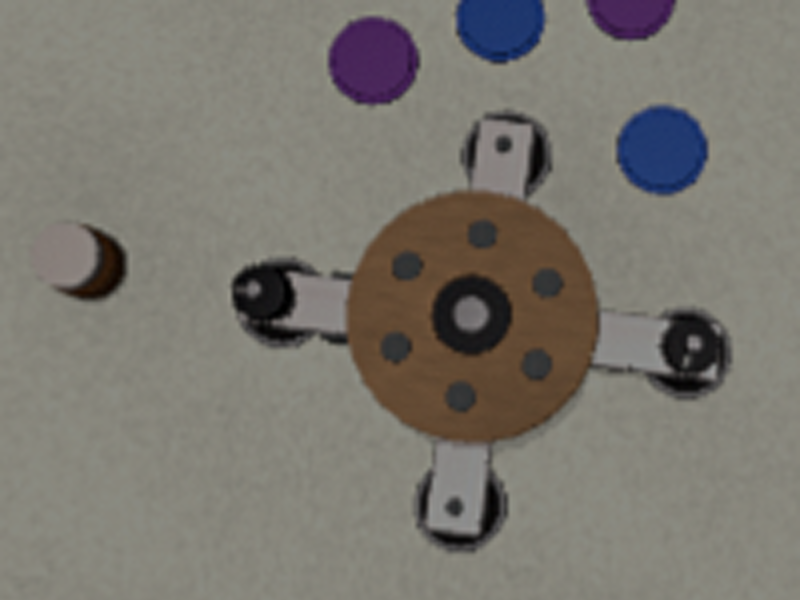

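View pics/side0z.png

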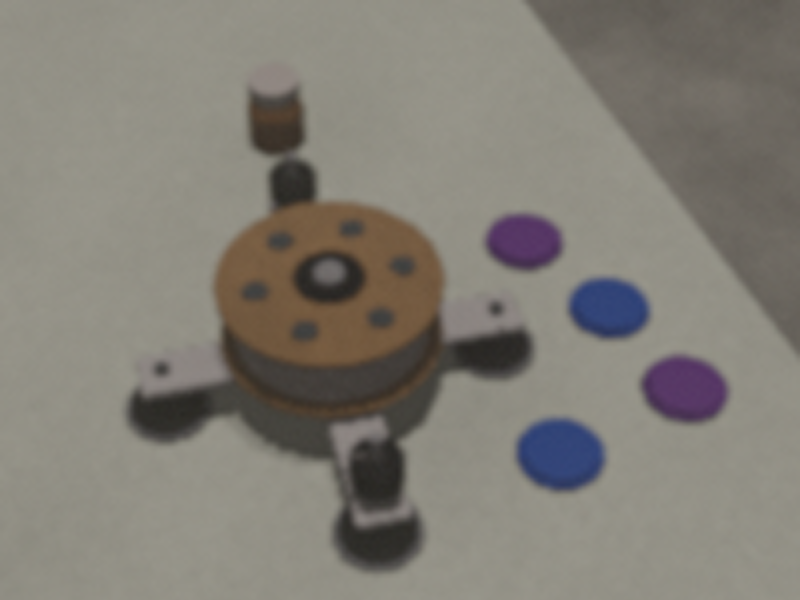

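```bash
cat >> h.py <<'E'
from scipy.spatial.transform import Rotation as Ro
def st():
    s=telemetry.sense(); R=Ro.from_rotvec(s['eef_rot']).as_matrix()
    return s,R,np.array(s['tool_pos'])
def show(tgt=None):
    s,R,p=st()
    print('t',round(s['time_s'],2),'p',p.round(1),'j6',round(s['joint_pos'][5],3),'F',s['wrist_force'].round(2),'T',s['torque'].round(3),'w',round(s['grip_width'],1))
    print('xdir',R[:,0].round(4),'ydir',R[:,1].round(3),'yaw y deg',round(np.degrees(np.arctan2(R[1,1],R[0,1])),1))
    if tgt is not None: print('tool shift mm',(R.T@(np.array(tgt)-p)).round(1))
E
python3 -c "
from h import *
show((619.3,195,160))"
```

```text
t 0.1 p [165.5 524.3 255.2] j6 -0.215 F [-0.91  0.18 -0.78] T [-0.006  0.052 -0.022] w 87.9
xdir [-6.0e-04 -1.2e-03 -1.0e+00] ydir [ 0.301  0.954 -0.001] yaw y deg 72.5
tool shift mm [  95.3 -177.3  531.9]
```

Request:
carry_out([
  [[0, -0.0148, 0.0443], 0],
  [[0, -0.0148, 0.0443], 0],
  [[0, -0.0148, 0.0443], 0],
  [[0, -0.0148, 0.0443], 0],
  [[0, -0.0148, 0.0443], 0],
  [[0, -0.0148, 0.0443], 0],
  [[0, -0.0148, 0.0443], 0],
  [[0, -0.0148, 0.0443], 0],
  [[0, -0.0148, 0.0443], 0],
  [[0, -0.0148, 0.0443], 0],
  [[0, -0.0148, 0.0443], 0],
  [[0, -0.0148, 0.0443], 0],
], grip=0.06, force=8)

```text
time_s: 1.3
tool_pos: [620.3, 193.6, 255.4]
eef_rot: [0.24, 1.558, -0.24]
wrist_force: [0.5, -0.4, 0.9]
grip_width: 60.5
```

```bash
python3 -c "
from h import *
show((619.3,195,140))"
```

```text
t 1.3 p [620.3 193.6 255.4] j6 -1.144 F [ 0.5  -0.45  0.86] T [0.062 0.021 0.047] w 60.5
xdir [-8.e-04 -0.e+00 -1.e+00] ydir [ 0.301  0.954 -0.   ] yaw y deg 72.5
tool shift mm [115.4   1.   -1.3]
```

Request:
carry_out([
  [[0.042, 0.001, -0.0013], 0],
  [[0.042, 0, 0], 0],
  [[0.042, 0, 0], 0],
  [[0, 0, 0], 0],
  [[0, 0, 0], 0],
])

```text
time_s: 1.8
tool_pos: [618.4, 196.5, 130.5]
eef_rot: [0.24, 1.558, -0.24]
wrist_force: [0.7, 0.7, 0.6]
grip_width: 59.9
```

```bash
python3 -c "
from h import *
show((619.3,195,73))
snap('top','t1');snap('side','s1')
im=cv2.imread('pics/s1.png');cv2.imwrite('pics/s1z.png',cv2.resize(im[80:230,130:330],None,fx=4,fy=4))
im=cv2.imread('pics/t1.png');cv2.imwrite('pics/t1z.png',cv2.resize(im[130:280,110:310],None,fx=4,fy=4))
"
```

```text
t 1.8 p [618.4 196.5 130.5] j6 -1.14 F [0.74 0.66 0.62] T [-0.013  0.007  0.039] w 59.9
xdir [-2.e-04 -0.e+00 -1.e+00] ydir [ 0.301  0.954 -0.   ] yaw y deg 72.5
tool shift mm [57.5 -1.2  1.3]
```

View pics/s1z.png

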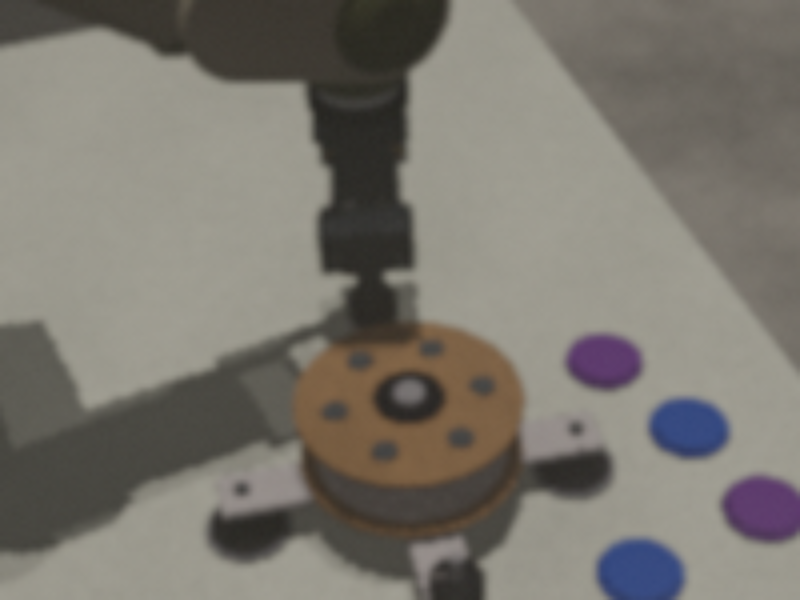

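View pics/t1z.png

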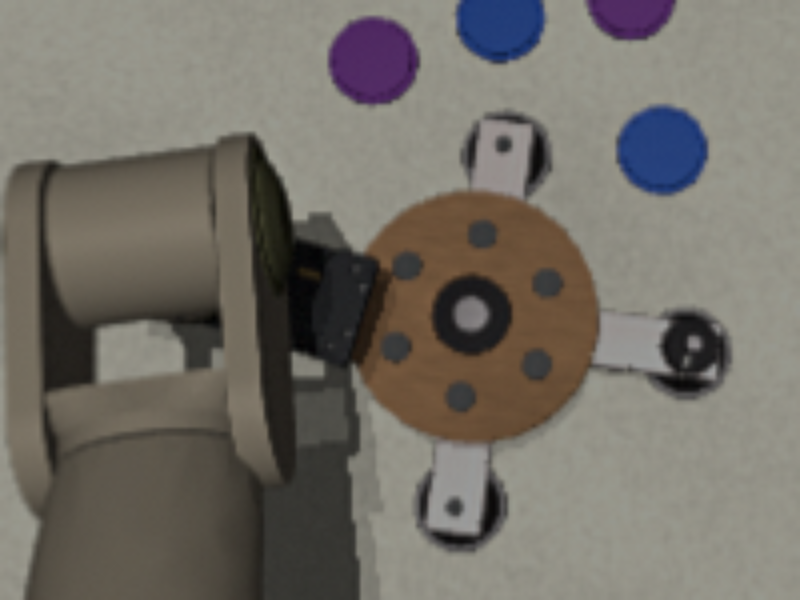

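The side view shows the gripper standing over the left wheel, and nothing on the base has moved. Descending.

Request:
carry_out([
  [[0.02, -0.0012, 0.0013], 0],
  [[0.02, 0, 0], 0],
  [[0.0175, 0, 0], 0],
  [[0, 0, 0], 0],
  [[0, 0, 0], 0],
  [[0, 0, 0], 0],
])

```text
time_s: 2.5
tool_pos: [619.8, 195.0, 74.3]
eef_rot: [0.241, 1.554, -0.239]
wrist_force: [0.2, -0.1, 0.6]
grip_width: 60.2
```

```bash
python3 -c "
from h import *
show((619.3,195,73))
"
```

```text
t 2.5 p [619.8 195.   74.3] j6 -1.142 F [ 0.23 -0.11  0.63] T [ 0.039  0.018 -0.013] w 60.2
xdir [ 3.3e-03  4.0e-04 -1.0e+00] ydir [0.301 0.954 0.001] yaw y deg 72.5
tool shift mm [ 1.3 -0.2 -0.5]
```

Request:
carry_out([
  [[0, 0, 0], 0],
  [[0, 0, 0], 0],
  [[0, 0, 0], 0],
  [[0, 0, 0], 0],
  [[0, 0, 0], 0],
], grip=0.03, force=10)

```text
time_s: 3.0
tool_pos: [619.4, 195.6, 72.8]
eef_rot: [0.241, 1.556, -0.239]
wrist_force: [2.1, 4.8, 2.1]
grip_width: 38.0
```

```bash
python3 -c "
from h import *
show((619.3,195,73))
show((619.3,195,73))
"
```

```text
t 3.0 p [619.4 195.6  72.8] j6 -1.142 F [2.08 4.84 2.07] T [ 0.757 -0.197  0.039] w 38.0
xdir [ 0.0016  0.0014 -1.    ] ydir [0.301 0.954 0.002] yaw y deg 72.5
tool shift mm [-0.2 -0.6  0.1]
t 3.0 p [619.4 195.6  72.8] j6 -1.142 F [2.08 4.84 2.07] T [ 0.757 -0.197  0.039] w 38.0
xdir [ 0.0016  0.0014 -1.    ] ydir [0.301 0.954 0.002] yaw y deg 72.5
tool shift mm [-0.2 -0.6  0.1]
```

Request:
carry_out([
  [[0, 0.001, 0], 0],
  [[0, 0, 0], 0],
  [[0, 0, 0], 0],
])

```text
time_s: 3.3
tool_pos: [619.4, 195.8, 72.4]
eef_rot: [0.24, 1.557, -0.24]
wrist_force: [0.6, 1.6, 3.0]
grip_width: 37.7
```

Request:
carry_out([
  [[-0.0003, -0.00013, -5e-05], 8],
  [[-0.0003, -0.00013, -5e-05], 8],
  [[0, 0, 0], 0],
  [[0, 0, 0], 0],
])

```text
time_s: 3.7
tool_pos: [619.2, 195.4, 72.9]
eef_rot: [0.455, 1.522, -0.456]
wrist_force: [0.4, -0.5, 3.3]
grip_width: 37.3
```

```bash
python3 -c "
from h import *
show()
"
```

```text
t 3.7 p [619.2 195.4  72.9] j6 -0.865 F [ 0.41 -0.48  3.26] T [ 0.052 -0.127 -0.08 ] w 37.3
xdir [ 3.e-04 -2.e-04 -1.e+00] ydir [0.549 0.836 0.   ] yaw y deg 56.7
```

Request:
carry_out([
  [[-0.00033, -0.00012, 6e-05], 8],
  [[-0.00033, -0.00011, 8e-05], 8],
  [[-0.00033, -0.0001, 0.0001], 8],
  [[-0.00033, -9e-05, 0.00011], 8],
  [[-0.00033, -7e-05, 0.00012], 8],
  [[-0.00033, -5e-05, 0.00013], 8],
  [[-0.00033, -4e-05, 0.00013], 8],
  [[0, 0, 0], 0],
  [[0, 0, 0], 0],
])

```text
time_s: 4.6
tool_pos: [618.3, 194.1, 74.8]
eef_rot: [1.197, 1.217, -1.201]
wrist_force: [-4.8, -3.9, 1.9]
grip_width: 37.5
```

```bash
cat >> h.py <<'E'
def tilts(tag,names=('top','side'),reps=2):
    # returns spool-top slope relative to table, dz per 150 mm along left(+y') and along x'
    uy=np.array([.139,.990]);ux=np.array([.990,-.139])
    for n in names:
        out=[]
        for k in range(reps):
            im,d=snap(n,f'{n}_{tag}_{k}');W=world(n,d);z=W[...,2]
            r=np.hypot(W[...,0]-598,W[...,1]-47.5)
            m=(r<80)&(r>18)&(z>104)&(z<120)
            c,_,s,N=plane(W[m])
            m2=(r>90)&(r<110)
            out.append([c[:2]@uy*150,c[:2]@ux*150,c[2],N])
        print(n,tag,np.round(out,2).tolist())
E
python3 -c "
from h import *
show()
# baseline
for n in('top','side'):
    W=world(n,np.load(f'pics/{n}0.npy'));z=W[...,2];r=np.hypot(W[...,0]-598,W[...,1]-47.5);c,_,s,N=plane(W[(r<80)&(r>18)&(z>100)&(z<120)]);print(n,c[:2]@[.139,.99]*150,c[:2]@[.99,-.139]*150,c,N)
tilts('a',('side','top'))
"
```

```text
t 4.6 p [618.3 194.1  74.8] j6 0.109 F [-4.83 -3.86  1.86] T [-0.646  0.567 -0.023] w 37.5
xdir [-0.0022 -0.0011 -1.    ] ydir [ 1.     0.014 -0.002] yaw y deg 0.8
top -2.825338643016114 0.13132755215379927 [-1.75239994e-03 -1.87798054e-02  1.12076728e+02] 2600
side -2.808769417542305 0.13385876428684634 [-1.72032122e-03 -1.86727321e-02  1.12008310e+02] 1537
side a [[-0.43, -0.05, 111.96, 1561.0], [-0.49, 0.02, 112.01, 1570.0]]
top a [[-0.34, -0.07, 112.08, 2583.0], [-0.59, 0.29, 112.18, 2592.0]]
```

Request:
carry_out([
  [[-0.0003, -0.0006, 0.0006], 8],
  [[-0.0003, -0.0004, 0.0006], 8],
  [[-0.0003, 0, 0.0003], 8],
  [[0, 0, 0], 0],
  [[0, 0, 0], 0],
])

```text
time_s: 5.3
tool_pos: [617.6, 193.5, 76.0]
eef_rot: [1.5, 0.991, -1.501]
wrist_force: [-2.4, 1.8, 2.6]
grip_width: 37.5
```

```bash
python3 -c "
from h import *
show()
"
```

```text
t 5.3 p [617.6 193.5  76. ] j6 0.525 F [-2.44  1.81  2.55] T [ 0.146  0.326 -0.05 ] w 37.5
xdir [-5.e-04  4.e-04 -1.e+00] ydir [ 0.92  -0.393 -0.001] yaw y deg -23.1
```

Open gently, retreat a little upward, and measure the lean with the base free.

Request:
carry_out([
  [[0, 0, 0], 0],
  [[0, 0, 0], 0],
  [[0, 0, 0], 0],
  [[0, 0, 0], 0],
], grip=0.06)

```text
time_s: 5.7
tool_pos: [617.9, 193.1, 75.9]
eef_rot: [1.504, 0.987, -1.504]
wrist_force: [-0.3, -0.1, 1.7]
grip_width: 60.2
```

```bash
python3 -c "
from h import *
show()
tilts('b',('side','top'),3)
show()
"
```

```text
t 5.7 p [617.9 193.1  75.9] j6 0.53 F [-0.34 -0.13  1.67] T [-0.062  0.105  0.019] w 60.2
xdir [ 0.e+00 -1.e-04 -1.e+00] ydir [ 0.917 -0.398  0.   ] yaw y deg -23.5
side b [[1.04, 0.06, 111.79, 1609.0], [0.93, 0.12, 111.86, 1581.0], [1.01, 0.45, 111.85, 1579.0]]
top b [[1.12, 0.12, 112.04, 2588.0], [0.8, 0.06, 112.06, 2584.0], [0.72, 0.51, 112.02, 2584.0]]
t 6.0 p [617.8 193.2  76. ] j6 0.531 F [-0.16  0.46  0.2 ] T [-0.074  0.091 -0.064] w 60.1
xdir [-1.e-04 -0.e+00 -1.e+00] ydir [ 0.917 -0.399 -0.   ] yaw y deg -23.5
```

Request:
carry_out([
  [[-0.04, 0, 0], 0],
  [[-0.04, 0, 0], -8.5],
  [[-0.04, 0, 0], -8.5],
  [[0, 0, 0], -8.5],
  [[0, 0, 0], -8.5],
  [[0, 0, 0], -8.5],
  [[0, 0, 0], -8.5],
  [[0, 0, 0], -8.5],
  [[0, 0, 0], -8.5],
  [[0, 0, 0], -8.5],
  [[0, 0, 0], -8.5],
  [[0, 0, 0], -8.5],
])

```text
time_s: 7.2
tool_pos: [617.8, 193.2, 196.0]
eef_rot: [0.269, 1.554, -0.269]
wrist_force: [0.2, -0.1, -0.8]
grip_width: 59.5
```

Request:
carry_out([
  [[0, 0, 0], -8.5],
  [[0, 0, 0], -8.5],
  [[0, 0, 0], -8.5],
  [[0, 0, 0], -8.5],
  [[0, 0, 0], -8.5],
  [[0, 0, 0], -4.5],
  [[0, 0, 0], 0],
  [[0, 0, 0], 0],
])

```text
time_s: 8.0
tool_pos: [617.8, 193.3, 196.1]
eef_rot: [-0.367, 1.539, 0.368]
wrist_force: [0.1, -0.3, 0.5]
grip_width: 60.0
```

```bash
python3 -c "
from h import *
show((577.6,-102.1,140))
snap('top','top2');snap('side','side2')
"; sed -i 's/R=(576,-105,83,98)/R=(576,-103,78,96)/; s/L=(617,193,77,95)/L=(618,193,80,98)/' loc.py; python3 -c "
import loc; loc.go('2')"
```

```text
t 8.0 p [617.8 193.3 196.1] j6 -1.919 F [ 0.14 -0.28  0.54] T [ 0.049 -0.039 -0.01 ] w 60.0
xdir [-0.  0. -1.] ydir [-0.452  0.892  0.   ] yaw y deg 116.9
tool shift mm [  56.1 -245.3 -169.3]
top L 35 (array([616.56, 182.15]), array([615.49, 181.24]), array([25.15, 10.56])) 88.91694712294442
  stem 0  
top R 141 (array([ 577.19, -101.43]), array([ 576.52, -101.34]), array([38.53, 38.34])) 86.74354567805595
  stem 13 [ 576.56 -101.1   107.76] 111.13896287841519
side L 87 (array([619.92, 192.09]), array([620.09, 192.36]), array([38.3 , 38.27])) 88.45453600794592
  stem 6 [620.76 193.01 103.25] 104.85403215305517
side R 141 (array([ 577.97, -104.18]), array([ 578.13, -103.42]), array([37.96, 38.01])) 86.09110377832845
  stem 14 [ 577.65 -104.33  105.95] 110.04751537486841
F [476.33  60.35  45.49]
B [716.31  26.73  45.8 ]
```

Request:
carry_out([
  [[0, -0.035, -0.0242], 0],
  [[0, -0.035, -0.0242], 0],
  [[0, -0.035, -0.0242], 0],
  [[0, -0.035, -0.0242], 0],
  [[0, -0.035, -0.0242], 0],
  [[0, -0.035, -0.0242], 0],
  [[0, -0.035, -0.0242], 0],
  [[0.025, 0, 0], 0],
  [[0.025, 0, 0], 0],
  [[0, 0, 0], 0],
  [[0, 0, 0], 0],
  [[0, 0, 0], 0],
])

```text
time_s: 9.3
tool_pos: [578.7, -101.9, 147.5]
eef_rot: [-0.37, 1.537, 0.368]
wrist_force: [0.5, -0.0, -0.7]
grip_width: 60.4
```

```bash
python3 -c "
from h import *
show((577.4,-102.6,75))
"
```

```text
t 9.3 p [ 578.7 -101.9  147.5] j6 -2.417 F [ 0.46 -0.03 -0.74] T [ 0.121 -0.029  0.09 ] w 60.4
xdir [ 2.2e-03 -9.0e-04 -1.0e+00] ydir [-0.454  0.891 -0.002] yaw y deg 117.0
tool shift mm [72.5  0.1 -1.6]
```

Request:
carry_out([
  [[0.025, 0, -0.0013], 0],
  [[0.025, 0, 0], 0],
  [[0.021, 0, 0], 0],
  [[0, 0, 0], 0],
  [[0, 0, 0], 0],
  [[0, 0, 0], 0],
  [[0, 0, 0], 0],
])

```text
time_s: 10.0
tool_pos: [577.4, -102.7, 76.4]
eef_rot: [-0.37, 1.537, 0.368]
wrist_force: [-0.3, 0.1, -0.5]
grip_width: 59.8
```

```bash
python3 -c "
from h import *
show((577.4,-102.6,75))
"
```

```text
t 10.0 p [ 577.4 -102.7   76.4] j6 -2.419 F [-0.29  0.05 -0.47] T [ 0.118  0.025 -0.015] w 59.8
xdir [ 2.2e-03 -9.0e-04 -1.0e+00] ydir [-0.454  0.891 -0.002] yaw y deg 117.0
tool shift mm [1.4 0.1 0. ]
```

Request:
carry_out([
  [[0, 0, 0], 0],
  [[0, 0, 0], 0],
  [[0, 0, 0], 0],
  [[0, 0, 0], 0],
  [[0, 0, 0], 0],
], grip=0.03)

```text
time_s: 10.5
tool_pos: [577.0, -102.5, 75.1]
eef_rot: [-0.369, 1.539, 0.369]
wrist_force: [1.1, 0.6, 0.7]
grip_width: 37.6
```

```bash
python3 -c "
from h import *
show((577.4,-102.6,75))
tilts('c',('side',),1)
show()
"
```

```text
t 10.5 p [ 577.  -102.5   75.1] j6 -2.42 F [1.1  0.63 0.69] T [ 0.111 -0.08   0.03 ] w 37.6
xdir [ 3.e-04 -1.e-04 -1.e+00] ydir [-0.454  0.891 -0.   ] yaw y deg 117.0
tool shift mm [ 0.1 -0.3  0.3]
side c [[2.98, 3.87, 111.33, 45.0]]
t 10.55 p [ 577.  -102.5   75.1] j6 -2.42 F [-0.13  1.16 -0.05] T [ 0.165 -0.094  0.021] w 37.6
xdir [ 3.e-04  0.e+00 -1.e+00] ydir [-0.454  0.891 -0.   ] yaw y deg 117.0
```

Request:
carry_out([
  [[0, 0, 0], 8],
  [[0, 0, 0], 8],
  [[0, 0, 0], 8],
  [[0, 0, 0], 8],
  [[0, 0, 0], 8],
  [[0, 0, 0], 8],
  [[0, 0, 0], 8],
  [[0, 0, 0], 8],
  [[0, 0, 0], 0],
  [[0, 0, 0], 0],
])

```text
time_s: 11.55
tool_pos: [576.9, -103.0, 75.2]
eef_rot: [0.503, 1.511, -0.504]
wrist_force: [-0.6, -3.0, 1.2]
grip_width: 37.9
```

Request:
carry_out([
  [[0, 0, 0], 8],
  [[0, 0, 0], 8],
  [[0, 0, 0], 0],
])

```text
time_s: 11.85
tool_pos: [576.9, -103.0, 75.2]
eef_rot: [0.72, 1.447, -0.721]
wrist_force: [-1.4, -4.6, 1.6]
grip_width: 37.9
```

```bash
python3 -c "
from h import *
show()
"
```

```text
t 11.85 p [ 576.9 -103.    75.2] j6 -1.025 F [-1.35 -4.64  1.64] T [-0.757  0.273 -0.032] w 37.9
xdir [ 0.e+00 -8.e-04 -1.e+00] ydir [ 0.798  0.603 -0.001] yaw y deg 37.1
```

Request:
carry_out([
  [[0, -0.0008, 0.0007], 8],
  [[0, 0, 0], 8],
  [[0, 0, 0], 0],
  [[0, 0, 0], 0],
])

```text
time_s: 12.25
tool_pos: [576.7, -103.3, 75.0]
eef_rot: [0.931, 1.363, -0.93]
wrist_force: [0.5, 0.1, 1.9]
grip_width: 37.6
```

Request:
carry_out([
  [[0, 0, 0], 8],
  [[0, 0, 0], 8],
  [[0, 0, 0], 0],
])

```text
time_s: 12.55
tool_pos: [576.5, -103.4, 75.0]
eef_rot: [1.143, 1.251, -1.143]
wrist_force: [-0.2, 0.3, 1.4]
grip_width: 37.5
```

```bash
python3 -c "
from h import *
show()
"
```

```text
t 12.55 p [ 576.5 -103.4   75. ] j6 -0.47 F [-0.22  0.3   1.39] T [-0.005  0.265 -0.047] w 37.5
xdir [-4.e-04  5.e-04 -1.e+00] ydir [ 0.996  0.09  -0.   ] yaw y deg 5.2
```

Request:
carry_out([
  [[0, 0, 0], 8],
  [[0, 0, 0], 8],
  [[0, 0, 0], 0],
])

```text
time_s: 12.85
tool_pos: [576.4, -103.3, 75.2]
eef_rot: [1.346, 1.116, -1.346]
wrist_force: [-2.5, 1.2, 4.1]
grip_width: 37.8
```

Request:
carry_out([
  [[0, 0, 0], 8],
  [[0, 0, 0], 0],
])

```text
time_s: 13.05
tool_pos: [576.4, -103.2, 75.3]
eef_rot: [1.446, 1.038, -1.446]
wrist_force: [-1.9, 1.9, 5.9]
grip_width: 37.1
```

Request:
carry_out([
  [[0, 0, 0], 8],
  [[0, 0, 0], 0],
])

```text
time_s: 13.25
tool_pos: [576.3, -103.2, 75.4]
eef_rot: [1.544, 0.952, -1.544]
wrist_force: [-2.9, 2.0, 7.2]
grip_width: 37.6
```

Request:
carry_out([
  [[-0.0007, 0, 0], 8],
  [[-0.0003, 0, 0], 0],
  [[0, 0, 0], 0],
  [[0, 0, 0], 0],
])

```text
time_s: 13.65
tool_pos: [576.3, -103.1, 75.9]
eef_rot: [1.639, 0.861, -1.641]
wrist_force: [-3.7, 4.7, 4.1]
grip_width: 37.6
```

```bash
python3 -c "
from h import *
show()
"
```

```text
t 13.65 p [ 576.3 -103.1   75.9] j6 0.226 F [-3.71  4.65  4.07] T [0.749 0.716 0.052] w 37.6
xdir [-0.0012  0.001  -1.    ] ydir [ 0.822 -0.569 -0.002] yaw y deg -34.7
```

Request:
carry_out([
  [[0, 0, 0], 0],
  [[0, 0, 0], 0],
  [[0, 0, 0], 0],
  [[0, 0, 0], 0],
], grip=0.06)

```text
time_s: 14.05
tool_pos: [576.8, -103.8, 76.0]
eef_rot: [1.643, 0.855, -1.643]
wrist_force: [-0.6, 0.2, 0.8]
grip_width: 59.7
```

Request:
carry_out([
  [[-0.04, 0, 0], 0],
  [[-0.04, 0, 0], 0],
  [[-0.04, 0, 0], 0],
  [[0, 0, 0], 0],
  [[0, 0, 0], 0],
  [[0, 0, 0], 0],
])

```text
time_s: 14.65
tool_pos: [576.1, -103.5, 194.7]
eef_rot: [1.642, 0.857, -1.645]
wrist_force: [1.0, -0.7, -0.5]
grip_width: 60.1
```

```bash
python3 -c "
from h import *
show()
tilts('d',('top','side'),4)
snap('side','s3'); im=cv2.imread('pics/s3.png');cv2.imwrite('pics/s3z.png',cv2.resize(im[110:260,150:350],None,fx=4,fy=4))
"
```

```text
t 14.65 p [ 576.1 -103.5  194.7] j6 0.231 F [ 0.98 -0.72 -0.49] T [-0.071  0.083  0.049] w 60.1
xdir [-2.3e-03  8.0e-04 -1.0e+00] ydir [ 0.819 -0.574 -0.002] yaw y deg -35.0
top d [[0.5, -0.06, 112.45, 2606.0], [0.55, 0.42, 112.33, 2593.0], [-0.0, -0.1, 112.28, 2581.0], [0.22, -0.02, 112.33, 2600.0]]
side d [[1.82, 0.3, 111.91, 368.0], [2.3, 0.65, 111.92, 385.0], [1.98, 0.53, 111.91, 376.0], [1.72, 0.17, 111.87, 383.0]]
```

View pics/s3z.png

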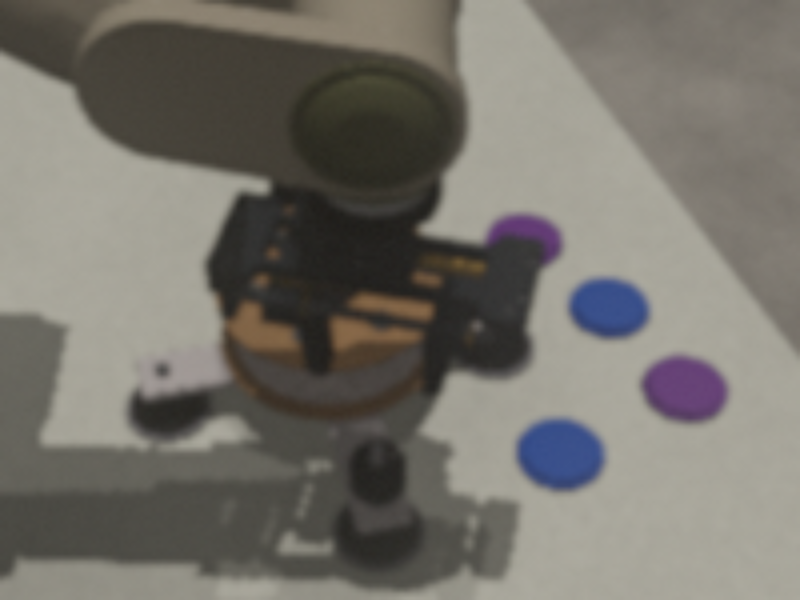

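The side view is blocked by the gripper, so I'm moving the arm aside for a clean final measurement.

Request:
carry_out([
  [[-0.04, 0, 0], 0],
  [[-0.02, -0.04, -0.013], 0],
  [[0, -0.043, -0.014], 0],
  [[0, -0.043, -0.014], 0],
  [[0, -0.043, -0.014], 0],
  [[0, -0.043, -0.014], 0],
  [[0, -0.043, -0.014], 0],
  [[0, -0.043, -0.014], 0],
  [[0, -0.043, -0.014], 0],
  [[0, -0.043, -0.014], 0],
  [[0, -0.043, -0.014], 0],
  [[0, 0, 0], 0],
])

```text
time_s: 16.3
tool_pos: [303.6, 258.1, 256.3]
eef_rot: [1.64, 0.861, -1.639]
wrist_force: [0.4, -1.0, 0.3]
grip_width: 60.0
```

```bash
python3 -c "
from h import *
show()
tilts('e',('top','side'),8)
for n in('top','side'):
    ds=[np.load(f'pics/{n}_e_{k}.npy') for k in range(8)]
    W=[world(n,d) for d in ds]
    S=[];
    for w in W:
        z=w[...,2];r=np.hypot(w[...,0]-598,w[...,1]-47.5)
        c,_,s,N=plane(w[(r>185)&(r<260)&(abs(z)<9)]); S.append([c[:2]@[.139,.99]*150,c[:2]@[.99,-.139]*150,c[2]])
    print(n,'table near',np.mean(S,0).round(2))
snap('top','top4');snap('side','side4')
im=cv2.imread('pics/side4.png');cv2.imwrite('pics/s4z.png',cv2.resize(im[110:260,150:350],None,fx=4,fy=4))
import loc;loc.go('4')
"
```

```text
t 16.3 p [303.6 258.1 256.3] j6 1.009 F [ 0.41 -1.04  0.32] T [-0.068  0.098 -0.   ] w 60.0
xdir [-2.e-04  9.e-04 -1.e+00] ydir [ 0.823 -0.569 -0.001] yaw y deg -34.7
top e [[0.3, 0.05, 112.4, 2611.0], [0.07, 0.08, 112.27, 2592.0], [0.29, 0.05, 112.34, 2599.0], [0.39, 0.11, 112.32, 2593.0], [0.2, 0.25, 112.26, 2611.0], [0.42, 0.29, 112.29, 2595.0], [0.12, 0.12, 112.31, 2597.0], [0.27, 0.05, 112.4, 2584.0]]
side e [[0.67, 0.01, 112.19, 1582.0], [0.36, 0.16, 112.2, 1561.0], [0.45, 0.06, 112.23, 1594.0], [0.38, 0.18, 112.23, 1593.0], [0.36, 0.23, 112.14, 1564.0], [0.24, 0.27, 112.21, 1599.0], [0.15, 0.21, 112.21, 1590.0], [0.14, 0.38, 112.14, 1578.0]]
top table near [0.09 0.32 1.21]
side table near [0.07 0.2  1.07]
top L 147 (array([618.53, 194.99]), array([618.68, 194.69]), array([36.2 , 37.82])) 88.22808569715266
  stem 11 [619.03 195.34 103.73] 106.57016682881999
top R 142 (array([ 577.17, -101.  ]), array([ 577.6 , -101.08]), array([35.65, 38.46])) 87.53168120952088
  stem 11 [ 576.98 -101.06  102.47] 105.96688298151544
side L 89 (array([619.96, 192.96]), array([620.47, 193.54]), array([37.21, 39.71])) 87.44768442985246
  stem 5 [620.94 193.78 103.55] 105.5873209243035
side R 136 (array([ 578.55, -103.6 ]), array([ 577.98, -102.91]), array([36.9 , 39.06])) 86.78827849388821
  stem 12 [ 578.97 -104.02  103.37] 106.51706906462276
F [476.69  59.85  45.87]
B [716.56  27.06  45.96]
```

View pics/s4z.png

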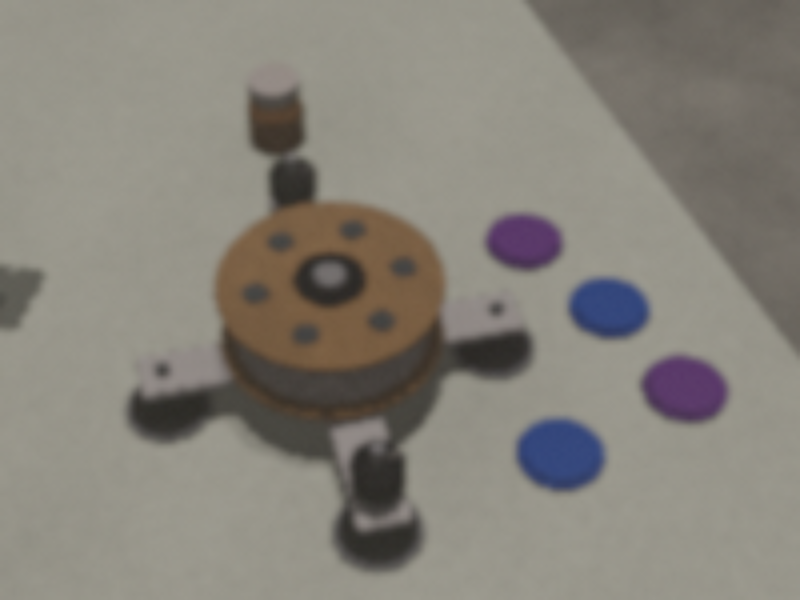

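View pics/top4.png

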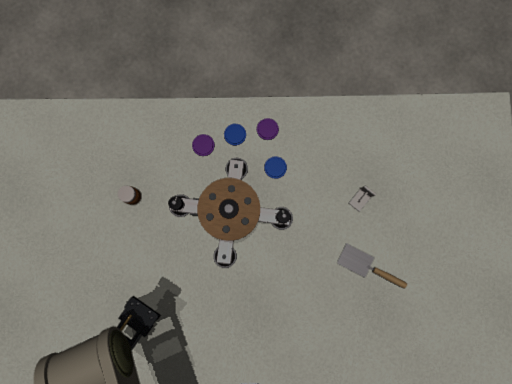

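```bash
python3 -c "
from h import *
print(ctrl.job_done()); show()"
```

```text
the job is handed in; nothing more can be done
None
the job is handed in; nothing more can be done
```

I wound both levelling feet down, let go, moved the arm clear and handed the job in at about 17 s. The turntable now stands level within what I can measure.

- **Left wheel (the heavy side):** I turned it about 96° clockwise while the gripper followed it up. The spool top had leaned about 2.8 mm over the 150 mm arm towards the left, and went to about 0.9 mm the other way. I overshot on purpose, because loading the right foot tips the turntable back.
- **Right wheel:** I turned it about 152° clockwise. Its foot first touched at about 120°, felt as a rise in upward force on the wrist, so it went about 1.1 mm past first touch.

**Final checks, gripper away:**
- **Level:** the remaining lean is about 0.2 mm over 150 mm (under 0.1°) from both cameras. That is about the uncertainty of the measurement. The front-to-rear slope is also about 0.1 mm over 150 mm.
- **Bearing:** the spool's centre rose about 0.3 mm and the lean shifted by about 0.6 mm when the right foot was loaded. Both fit roughly 4.5 N on that foot, with front and rear relieved by about the same amount.
- **Forces:** the wrist force read 7.9 N at most at the end of a move.
- **Surroundings:** the jar, scraper, bracket and discs look undisturbed in the last pictures.

I did not push on the turntable to test for rocking. That it no longer rocks is inferred from the forces and the change in lean. One side-camera reading, taken while the gripper blocked the view, disagreed by about 2 mm and I discarded it.

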